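# Draw a marker pen out of a short-opening desk drawer and hold it over the check sheet

## Robot

A 7-joint arm with a two-finger parallel gripper is mounted at the origin on a cart in front of the work surface, level with it; the furniture and walls round the work are solid. World frame = base frame: x ahead of the robot, y to its left, z up, the work surface at z = 0. Lengths are in m, angles in rad, forces in N, time in s.
With the tool pointing down it reaches from about 0.4 to 0.875 m from the base axis. Payload 19.3 kg.
Tool frame: the origin (TCP) lies on the centre line of the jaws, within the pads' length; the fingertips stand 14 mm ahead of it and the grasp point (between the pads) lies 5 mm behind it; x points along the fingers, y is the direction in which the jaws open and shut, and the axes are right-handed (so a half turn about x gives the same grasp; the last joint's range is limited). The gripper opens to 85 mm and grips with 20 to 120 N. Pads are 22 mm wide; open, the fingers measure 114 mm over their backs; the gripper's body (76 mm by 85 mm) begins 54 mm behind the grasp point. The pads swing forward as they close: fully open they stand 13 mm farther back than shut.
Start: joints at [1.253, 0.521, -0.036, 1.599, 0.021, 1.021, -0.113], TCP at [0.153, -0.606, 0.219] pointing down, gripper open.
Joint ranges: [-2.91, 2.91], [-0.3, 2.13], [-1.5, 1.42], [0.17, 2.43], [-1.26, 4.41], [0.16, 1.93], [-2.52, 2.52]. Speed limits (rad/s): [1.89, 1.89, 2.39, 2.39, 3.01, 3.01, 3.01].

## Interface

Orientations are given as [roll, pitch, yaw] about the fixed x, y, z axes, in that order (R = Rz(yaw) Ry(pitch) Rx(roll)).
In Python, from workcell import monitor, optics, bot gives the robot as it stands.
- The arm moves only by the tool arm_command, never from a script. Its arguments are lists of equal length, an entry for each row: "delta_pos": the shift along the tool's x, y, z as a fraction of full scale, a list of three; "rotation": the turn, a rotation vector about the tool's x, y, z as a fraction of full scale, a list of three. In form: {"delta_pos": [[dx, dy, dz], ...], "rotation": [[wx, wy, wz], ...]}. A call has 1 to 10 rows; each row shifts and turns the pose as measured when the row begins, along the tool's axes as they then stand; what a row does not reach is not made up. Full scale, the value 1, is 30 mm for a shift and 6 degrees for a turn. A row lasts 1/10 s, in which the tool goes at most 50 mm and 8.59 degrees, less where a joint would pass 70% of its speed; a pose out of reach is approached as far as the arm can. A call with a number of a shift or a turn outside -1 to 1 is refused whole. A call with a gripper value outside its range is refused whole. "gripper" is the closure, from -1 (fully open) to 1 (shut), so that 0 is half open, set as the call begins (left out, the last holds). The fingers move at their own pace and stop on an object; "grip_force" is the grip in N (left out, the last holds). Time passes only in rows, so rows that do not move let the fingers close. It gives the time, the measured TCP pose, the force and the opening at its end, in the units of the state.
- monitor.observe(): the state, without advancing time (a new reading comes with each control period).
- optics.grab_frame(name): name is "side" or "top"; returns the picture (480x640x3 uint8, red, green, blue); there is no depth.
- optics.camera_params(name): a dict with "fx", "fy", "cx", "cy" (pixels), "dist_coeffs" ([k1, k2, p1, p2, k3] as OpenCV has them; the pictures are not rectified), "origin" and "rotation" of the camera in the world. Camera axes: x right, y down, z forward; pixel columns grow to the right and rows downward; lengths in m; the calibration is good to about 2 mm. A picture is of the moment at which its call begins. camera_params takes no time and is no camera call.
- bot.job_done(): hands the job in, once; it reports no verdict.
The state is a dict: "clock": time; "qpos": joint angles; "qd": joint speeds; "joint_efforts": joint torques, N m; "position": TCP position; "tool_rot": TCP orientation; "force": force on the tool from outside, world axes, zero at the start; "moment": the same for the moment, N m; "grip_width": finger opening in m.
Only numpy, scipy, OpenCV 4.12 (cv2) and the standard library are available. Lean on these libraries where they do the work, as an engineer would, in place of code of your own. Each camera call takes 0.05 s, during which the arm holds its last target. There are 200 camera calls.

## Task

Get the marker pen out of the desk box for the check sheet: pull the ajar top drawer out to its stop, then slope the pen, red end up over the drawer front while its other end is still in the drawer, and draw it out from under the box's top. Finish with it still in the gripper, held still and level about 10 cm above the middle of the clipboard, clear of everything. Leave the tweezers in the drawer, the box where it stands, and the clipboard and other things undisturbed.

Things in the scene. Friction and masses are not known exactly. Their poses are not given: they have to be found in the camera images.
- desk_box: Loose three-drawer desk box, light grey with blue drawer fronts, about 1.6 kg, 165 mm deep (x) x 128 wide (y) x 168 high. Origin at the centre of its underside; its front faces its own -x and lies at x = -77 mm. The top panel is 3 mm thick, z 165 to 168 mm, and covers x = -77 to 88 mm. Only the top drawer moves; 0 to 92 mm.
- desk_box_drawer_3 (a joint): How far the top drawer is out along the box's -x, m: 0 shut, 0.092 at its stop; starts ajar at 0.042 to 0.050. About 0.4 N of friction; stays where left. Inside: 153 mm long, 110 wide (y -55 to 55 mm), floor at z = 116 mm and side walls up to 158 mm in the box's frame. At the stop the part not covered by the box's top is 89 mm long, shorter than the pen.
- drawer_rim (a point): Middle of the upper edge of the top drawer's front panel (3 mm thick, 120 mm wide, edge at z = 164 mm in the box's frame); moves with the drawer, axes as the box's. A fingertip hooked from above behind this edge pulls the drawer; the moulded lip on its outside is only a ledge 35 mm lower, 12 mm deep.
- marker: Marker pen, white barrel and red cap, 135 mm long, 16 to 17 mm thick, 20 g, lying along the drawer on its floor. Origin at the middle of its length on its underside, its own y axis runs along it towards the red cap, z up. The red cap lies towards the drawer's front.
- marker_mid (a point): The middle of the marker, on its centre line, 8 mm above the origin; its centre of mass.
- marker_a (a point): Centre of the red-cap end of the marker, on its centre line, 66 mm from the middle (own +y).
- marker_b (a point): Centre of the other end of the marker, on its centre line, 66 mm from the middle (own -y).
- tweezers: Steel tweezers, 126 x 12 x 9 mm, lying beside the marker along the drawer's -y wall (about 43 mm off its middle line); they stay there. Origin at the middle of the underside, own y along them.
- check_sheet: Clipboard with the check sheet, 315 mm (own x) x 226 mm (own y), 3 mm thick with a 16 mm high clip along one short edge, lying on the table. Origin at the centre of its underside.
- bottle: Small bystander lacquer bottle, red with black cap, 27 mm across, 74 mm high, standing; origin under its centre.
- label_roll: Bystander roll of white labels, 68 mm across, 26 mm high, lying flat; origin under its centre.
- tally_counter: Bystander white hand tally counter, 46 x 67 x 22 mm; origin near its middle on the underside.
Not all that is in view belongs to the job. Of the things that look like the desk_box, the largest one is meant.

How it is judged:
By the outcome, as a careful person would: the job done as asked, in the order asked, and still so for the second after the job is handed in, while the arm keeps its last pose, push and grip.
It also fails if it takes over 53 s, if anything falls off the work surface, if the arm or the gripper's body presses on something with over 40 N, if the wrist force passes 120 N, or if a joint passes its speed limit or range.

## Working session

There is one attempt and no reset: what is moved stays moved. The work goes in short steps, Python scripts to look and compute and a tool call to move; the robot and the scene stay as the last step left them, time stands still between calls to the robot, and variables do not carry over. Pictures are saved under pics/ and viewed, about 8 in all and at most 12, crops included, and the job is handed in when it is done.

Besides the shell and the picture viewer there is one more tool, called after ">>>" as name(argument=value, ...) on one line, values as JSON. arm_command: Moves the arm, as the interface text tells. Its arguments: {"type":"object","properties":{"delta_pos":{"type":"array","items":{"type":"array","items":{"type":"number"}}},"rotation":{"type":"array","items":{"type":"array","items":{"type":"number"}}},"gripper":{"type":"number"},"grip_force":{"type":"number"}},"required":["delta_pos","rotation"]}

```bash
ls; mkdir -p pics; python3 - <<'E'
from workcell import monitor, optics
import cv2
print(monitor.observe())
for n in("side","top"):
    print(n,optics.camera_params(n))
    cv2.imwrite(f"pics/{n}0.png",optics.grab_frame(n)[:,:,::-1])
E
```

```text
pics
{'clock': 0.0, 'qpos': array([ 1.2527998 ,  0.52199106, -0.03629993,  1.60001113,  0.02119131,
        1.02111125, -0.11278259]), 'qd': array([ 0.00134974,  0.00155131, -0.00029593, -0.00162722,  0.00134817,
        0.00053973,  0.00079345]), 'joint_efforts': array([-9.40884238e-04, -9.27139807e+01,  1.97933011e+00, -3.69951832e+01,
        1.78087084e-02,  8.07208009e-03, -4.91092931e-05]), 'position': array([ 0.15315401, -0.60557539,  0.21823923]), 'tool_rot': array([-1.4930252 ,  1.5696602 ,  1.89634311]), 'force': array([-0.39322401, -0.46756129,  0.41298196]), 'moment': array([ 0.023014  , -0.01535117, -0.00988145]), 'grip_width': 0.08552492154268444}
side {'fx': 466.69041890877105, 'fy': 466.69041890877105, 'cx': 318.019954873562, 'cy': 236.9623531428745, 'dist_coeffs': array([-0.05471414,  0.        ,  0.        ,  0.        ,  0.        ]), 'origin': array([0.20100597, 1.09882924, 1.03350733]), 'rotation': array([-2.25446793,  0.01747689, -2.84807385])}
top {'fx': 530.9421448427647, 'fy': 530.9421448427647, 'cx': 315.78395090936345, 'cy': 236.6623588713266, 'dist_coeffs': array([-0.07494769,  0.        ,  0.        ,  0.        ,  0.        ]), 'origin': array([0.45030412, 0.03734879, 1.6948605 ]), 'rotation': array([-3.10492839,  0.00835997, -1.55046528])}
```

View pics/top0.png

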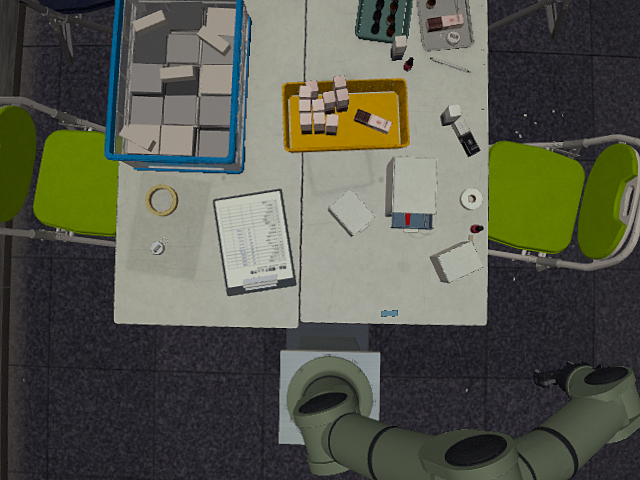

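View pics/side0.png

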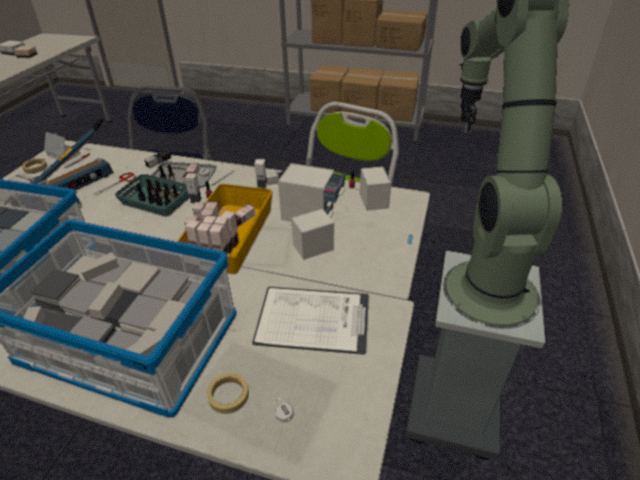

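Three box-like things are in the top view: (414,190), (352,212) and (457,260). The one at (414,190) is the largest and has an ajar blue drawer with a red item in it, so it fits the description. I'll confirm it in an enlarged crop.

```bash
cat > h.py <<'E'
import numpy as np, cv2
from scipy.spatial.transform import Rotation as R
from workcell import monitor, optics
def cam(n):
    p=optics.camera_params(n); K=np.array([[p['fx'],0,p['cx']],[0,p['fy'],p['cy']],[0,0,1]])
    return K,p['dist_coeffs'],p['origin'],R.from_euler('xyz',p['rotation']).as_matrix()
def ray(n,uv):
    K,d,o,M=cam(n); x=cv2.undistortPoints(np.array(uv,float).reshape(-1,1,2),K,d)[:,0]
    return o,np.c_[x,np.ones(len(x))]@M.T
def onz(n,uv,z):
    o,d=ray(n,uv); return o+d*((z-o[2])/d[:,2])[:,None]
def proj(n,P):
    K,d,o,M=cam(n); q=(np.atleast_2d(P)-o)@M
    return cv2.projectPoints(q,np.zeros(3),np.zeros(3),K,d)[0][:,0]
def tri(u1,u2):
    o1,d1=ray('top',u1);o2,d2=ray('side',u2);d1,d2=d1[0],d2[0]
    s=np.linalg.lstsq(np.c_[d1,-d2],o2-o1,rcond=None)[0]
    a,b=o1+s[0]*d1,o2+s[1]*d2; return (a+b)/2,np.linalg.norm(a-b)
E
python3 - <<'E'
from h import *
a=cv2.imread('pics/top0.png');s=cv2.imread('pics/side0.png')
c=cv2.resize(a[145:240,375:495],None,fx=5,fy=5,interpolation=cv2.INTER_CUBIC)
cv2.imwrite('pics/c1.png',c)
print(onz('top',[[414,190],[255,242],[388,160],[436,158]],0.0))
hsv=cv2.cvtColor(a,cv2.COLOR_BGR2HSV)
box=(slice(140,245),slice(370,500))
for nm,m in(('red',((hsv[...,0]<8)|(hsv[...,0]>172))&(hsv[...,1]>150)&(hsv[...,2]>80)),('blue',(hsv[...,0]>95)&(hsv[...,0]<125)&(hsv[...,1]>80))):
    mm=np.zeros_like(m,np.uint8);mm[box]=m[box]
    n,l,st,ce=cv2.connectedComponentsWithStats(mm)
    for i in range(1,n):
        if st[i,4]>5:
            r=cv2.minAreaRect(np.argwhere(l==i)[:,::-1].astype(np.float32));print(nm,st[i],cv2.boxPoints(r).round(1).tolist())
# light top panel contour
g=(hsv[...,1]<40)&(hsv[...,2]>0)
# clipboard: dark border / white sheet
d=(a.max(2)<90).astype(np.uint8)
mm=np.zeros_like(d);mm[180:305,205:300]=d[180:305,205:300]
r=cv2.minAreaRect(np.argwhere(mm)[:,::-1].astype(np.float32));q=cv2.boxPoints(r);print('clip',q,onz('top',q,0.003).round(4),onz('top',[r[0]],0.003))
E
```

```text
[[ 0.66834145 -0.2593921   0.        ]
 [ 0.49119419  0.24687724  0.        ]
 [ 0.76359158 -0.17450963  0.        ]
 [ 0.77363883 -0.32954262  0.        ]]
red [405 213   5  12  53] [[405.0, 213.0], [409.0, 213.0], [409.0, 224.0], [405.0, 224.0]]
red [472 226   5   6  16] [[471.70001220703125, 226.3000030517578], [474.8999938964844, 225.60000610351562], [476.0, 231.0], [472.70001220703125, 231.6999969482422]]
blue [395 213  25  15  93] [[394.29998779296875, 226.6999969482422], [395.0, 212.89999389648438], [419.0, 214.0], [418.3999938964844, 227.8000030517578]]
blue [421 215   2   4   7] [[421.0, 215.0], [422.0, 215.0], [422.0, 218.0], [421.0, 218.0]]
blue [427 215   4   7  14] [[427.0, 221.0], [427.0, 215.0], [430.0, 215.0], [430.0, 221.0]]
blue [417 220   7   9  24] [[417.0, 220.0], [423.0, 220.0], [423.0, 228.0], [417.0, 228.0]]
blue [413 222   4   6   8] [[413.0, 226.0], [415.0, 222.0], [417.0, 223.0], [415.0, 227.0]]
blue [426 223   5   6  13] [[426.0, 228.0], [426.0, 223.0], [430.0, 223.0], [430.0, 228.0]]
clip [[211.97685 198.84972]
 [284.9422  187.62428]
 [302.7572  303.422  ]
 [229.79187 314.6474 ]] [[0.6269 0.3887 0.003 ]
 [0.6673 0.1548 0.003 ]
 [0.2989 0.0898 0.003 ]
 [0.2579 0.3217 0.003 ]] [[0.46211606 0.23822493 0.003     ]]
```

View pics/c1.png

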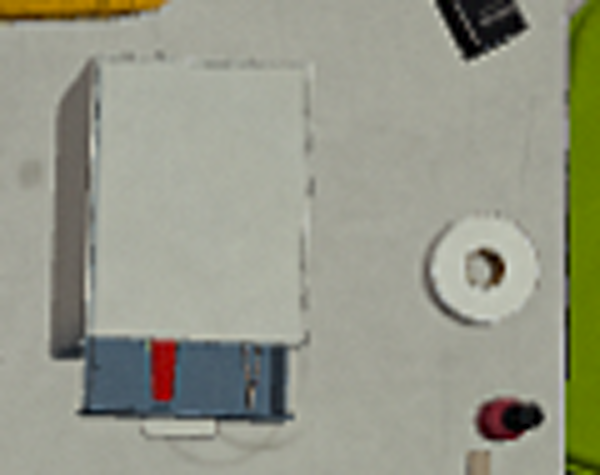

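The crop confirms that the box at (414,190) has the red cap at (408,219), the steel tweezers to its right, and the bottle and label roll farther right. Now for exact positions.

```bash
python3 - <<'E'
from h import *
f=lambda p:(np.array(p)/5+[375-.4,145-.4])
t=f([[88,338],[303,345],[311,63],[97,58]]); P=onz('top',t,.168);print('top panel FL FR BR BL',P.round(4).tolist(),[np.linalg.norm(P[i]-P[(i+1)%4]).round(4) for i in range(4)])
e=onz('top',f([[82,411],[186,414],[290,418]]),.164);print('rim',e.round(4).tolist())
print('cap end',onz('top',f([[163,401],[151,342],[177,342]]),.130).round(4).tolist())
print('tweez',onz('top',f([[247,345],[255,402]]),.122).round(4).tolist())
a=cv2.imread('pics/top0.png')
d=(a.max(2)<90).astype(np.uint8); mm=np.zeros_like(d);mm[180:300,205:298]=d[180:300,205:298]
n,l,st,ce=cv2.connectedComponentsWithStats(mm,connectivity=8)
for i in range(1,n):
    if st[i,4]>20:
        r=cv2.minAreaRect(np.argwhere(l==i)[:,::-1].astype(np.float32));q=cv2.boxPoints(r);Q=onz('top',q,.003)
        print(st[i],Q.round(3).tolist(),[np.linalg.norm(Q[k]-Q[(k+1)%4]).round(3) for k in range(4)],Q.mean(0))
s=cv2.imread('pics/side0.png')
cv2.imwrite('pics/c2.png',cv2.resize(s[150:240,260:400],None,fx=5,fy=5,interpolation=cv2.INTER_CUBIC))
print('side pred', proj('side',np.r_[P,e]).round(1).tolist())
o=monitor.observe();print(R.from_euler('xyz',o['tool_rot']).as_matrix().round(3))
E
```

```text
top panel FL FR BR BL [[0.581, -0.1677, 0.168], [0.5796, -0.2923, 0.168], [0.744, -0.2955, 0.168], [0.744, -0.1708, 0.168]] [np.float64(0.1246), np.float64(0.1644), np.float64(0.1247), np.float64(0.163)]
rim [[0.539, -0.1653, 0.164], [0.5385, -0.2256, 0.164], [0.5374, -0.286, 0.164]]
cap end [[0.5479, -0.2177, 0.13], [0.5827, -0.2101, 0.13], [0.583, -0.2256, 0.13]]
tweez [[0.5828, -0.2687, 0.122], [0.5489, -0.2739, 0.122]]
[213 189  83 107 782] [[0.626, 0.389, 0.003], [0.665, 0.167, 0.003], [0.356, 0.111, 0.003], [0.316, 0.332, 0.003]] [np.float64(0.226), np.float64(0.314), np.float64(0.225), np.float64(0.315)] [0.49099359 0.24982742 0.003     ]
side pred [[323.3, 188.2], [333.5, 169.7], [290.4, 163.2], [278.3, 180.9], [335.1, 191.4], [339.9, 182.0], [344.5, 173.2]]
[[-0.     0.245 -0.969]
 [ 0.001 -0.969 -0.245]
 [-1.    -0.001  0.   ]]
```

View pics/c2.png

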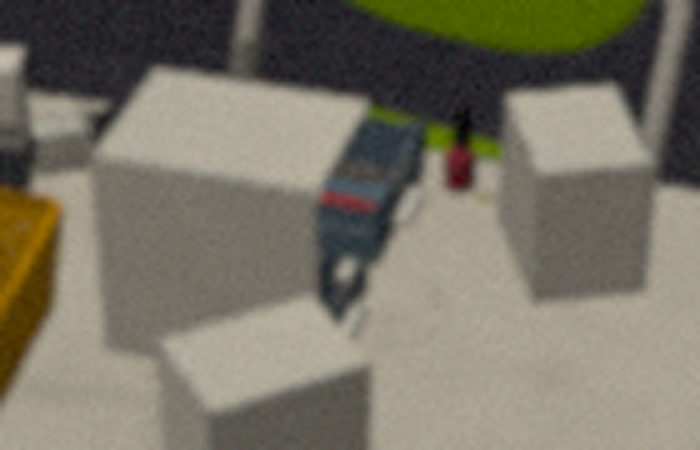

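The box is at about (0.657, −0.231) with yaw −0.9°; its panel measured 125×164 mm against a given 128×165 mm, and the side view agrees within 1 px. The rim is at x≈0.5385 and y≈−0.226. The clipboard measures 315×226 mm, centred at (0.491, 0.250). The pen's cap end is at (0.548, −0.218). I'll shut the fingers, raise and turn the tool, and go above the drawer.

>>> arm_command(delta_pos=[[-0.6, 0, 0], [-0.6, 0, 0], [-0.6, 0, 0]], rotation=[[0.84, 0, 0], [0.84, 0, 0], [0.84, 0, 0]], gripper=1, grip_force=40)

```text
clock: 0.4
position: [0.1526, -0.604, 0.2703]
tool_rot: [-1.271, 1.563, 1.847]
force: [0.7, 0.1, -0.5]
grip_width: 0.0439
```

>>> arm_command(delta_pos=[[0, -0.88, -0.95], [0, -0.88, -0.95], [0, -0.88, -0.95], [0, -0.88, -0.95], [0, -0.88, -0.95], [0, -0.88, -0.95], [0, -0.88, -0.95], [0, -0.88, -0.95], [0, -0.88, -0.95], [0, -0.88, -0.95]], rotation=[[0, 0, 0], [0, 0, 0], [0, 0, 0], [0, 0, 0], [0, 0, 0], [0, 0, 0], [0, 0, 0], [0, 0, 0], [0, 0, 0], [0, 0, 0]])

```text
clock: 1.4
position: [0.4503, -0.3421, 0.2708]
tool_rot: [-0.772, 1.563, 2.333]
force: [0.2, -0.5, -0.7]
grip_width: -0.0001
```

```bash
cat >> h.py <<'E'
YAW=np.deg2rad(-0.9)
def go(pos,lean=0,yaw=YAW):
    """total rows-units to reach pos; lean = deg tool body tilts to box +x (cap up)"""
    o=monitor.observe(); M=R.from_euler('xyz',o['tool_rot'])
    c,s=np.cos(yaw),np.sin(yaw)
    T=R.from_matrix(np.array([[0,0,-1],[0,-1,0],[-1,0,0]],float))
    T=R.from_euler('z',yaw)*R.from_euler('y',np.deg2rad(lean))*T
    print('t',o['clock'].__round__(2) if hasattr(o['clock'],'__round__') else o['clock'],'pos',o['position'].round(4),'F',o['force'].round(2),'w',round(o['grip_width'],4))
    print('shift units',(M.inv().apply(np.array(pos)-o['position'])/.03).round(3),'turn units',(np.rad2deg((M.inv()*T).as_rotvec())/6).round(3))
    print('tool axes\n',M.as_matrix().round(3))
E
python3 -c "
from h import *
go([.5605,-.230,.27])"
```

```text
t 1.4 pos [ 0.4503 -0.3421  0.2708] F [ 0.2  -0.52 -0.72] w -0.0001
shift units [ 0.028 -3.87  -3.534] turn units [-0.204  0.053  0.053]
tool axes
 [[-0.005 -0.037 -0.999]
 [ 0.006 -0.999  0.037]
 [-1.    -0.005  0.006]]
```

>>> arm_command(delta_pos=[[0, -0.8, -0.7], [0, -0.8, -0.7], [0, -0.8, -0.7], [0, -0.8, -0.7], [0, -0.67, -0.7], [0, 0, 0], [0, 0, 0]], rotation=[[-0.2, 0.05, 0.05], [0, 0, 0], [0, 0, 0], [0, 0, 0], [0, 0, 0], [0, 0, 0], [0, 0, 0]])

```text
clock: 2.1
position: [0.564, -0.2168, 0.2685]
tool_rot: [-0.877, 1.566, 2.257]
force: [-0.6, -0.8, -0.7]
grip_width: 0.0001
```

```bash
python3 -c "
from h import *
go([.5605,-.230,.162])"
```

```text
t 2.1 pos [ 0.564  -0.2168  0.2685] F [-0.58 -0.8  -0.71] w 0.0001
shift units [3.549 0.453 0.104] turn units [0.079 0.028 0.033]
tool axes
 [[-0.003 -0.007 -1.   ]
 [ 0.003 -1.     0.007]
 [-1.    -0.003  0.003]]
```

>>> arm_command(delta_pos=[[0.6, 0.45, 0.1], [0.8, 0, 0], [0.6, 0, 0], [0, 0, 0]], rotation=[[0.08, 0.03, 0.03], [0, 0, 0], [0, 0, 0], [0, 0, 0]])

```text
clock: 2.5
position: [0.5585, -0.2338, 0.2069]
tool_rot: [1.681, 1.57, -1.48]
force: [-0.5, 0.6, -0.2]
grip_width: -0.0002
```

```bash
python3 -c "
from h import *
go([.5605,-.230,.162])"
```

```text
t 2.5 pos [ 0.5585 -0.2338  0.2069] F [-0.45  0.6  -0.19] w -0.0002
shift units [ 1.495 -0.131 -0.064] turn units [-0.036 -0.001 -0.01 ]
tool axes
 [[ 0.    -0.019 -1.   ]
 [-0.001 -1.     0.019]
 [-1.     0.001 -0.   ]]
```

Descend behind the rim and begin the pull.

>>> arm_command(delta_pos=[[0.3, -0.1, -0.06], [0.4, 0, 0], [0.4, 0, 0], [0.35, 0, 0], [0, 0, 0]], rotation=[[0, 0, 0], [0, 0, 0], [0, 0, 0], [0, 0, 0], [0, 0, 0]])

```text
clock: 3.0
position: [0.5604, -0.2322, 0.1618]
tool_rot: [2.279, 1.568, -0.883]
force: [-0.6, -0.3, -0.3]
grip_width: 0.0001
```

>>> arm_command(delta_pos=[[0, 0, 0.15], [0, 0, 0.2], [0, 0, 0.2], [0, 0, 0.2], [0, 0, 0.2], [0, 0, 0.2], [0, 0, 0.2], [0, 0, 0.2]], rotation=[[0, 0, 0], [0, 0, 0], [0, 0, 0], [0, 0, 0], [0, 0, 0], [0, 0, 0], [0, 0, 0], [0, 0, 0]])

```text
clock: 3.8
position: [0.5105, -0.2313, 0.1631]
tool_rot: [2.498, 1.566, -0.664]
force: [1.2, 0.0, 0.5]
grip_width: -0.0
```

```bash
python3 -c "
from h import *
go([.5025,-.230,.162])"
```

```text
t 3.8 pos [ 0.5105 -0.2313  0.1631] F [1.24 0.04 0.51] w -0.0
shift units [ 0.036 -0.039  0.268] turn units [-0.052 -0.036 -0.027]
tool axes
 [[ 0.004 -0.021 -1.   ]
 [-0.003 -1.     0.021]
 [-1.     0.003 -0.004]]
```

>>> arm_command(delta_pos=[[0, 0, 0.08], [0, 0, 0.05]], rotation=[[0, 0, 0], [0, 0, 0]])

```text
clock: 4.0
position: [0.5056, -0.2314, 0.1632]
tool_rot: [2.47, 1.566, -0.693]
force: [0.1, -0.2, 0.4]
grip_width: 0.0004
```

>>> arm_command(delta_pos=[[0, 0, 0.05]], rotation=[[0, 0, 0]])

```text
clock: 4.1
position: [0.5042, -0.2314, 0.1633]
tool_rot: [2.495, 1.566, -0.668]
force: [0.7, 0.7, 0.6]
grip_width: 0.0002
```

>>> arm_command(delta_pos=[[0, 0, 0.05]], rotation=[[0, 0, 0]])

```text
clock: 4.2
position: [0.5027, -0.2313, 0.1632]
tool_rot: [2.499, 1.566, -0.664]
force: [0.4, -0.6, -0.1]
grip_width: 0.0
```

>>> arm_command(delta_pos=[[0, 0, 0.04]], rotation=[[0, 0, 0]])

```text
clock: 4.3
position: [0.5014, -0.2312, 0.1632]
tool_rot: [2.502, 1.566, -0.661]
force: [-0.1, -0.5, -0.1]
grip_width: -0.0001
```

```bash
python3 - <<'E'
from h import *
a=optics.grab_frame('top')[:,:,::-1];cv2.imwrite('pics/top1.png',a)
cv2.imwrite('pics/c3.png',cv2.resize(a[145:265,375:495],None,fx=5,fy=5,interpolation=cv2.INTER_CUBIC))
go([.5025,-.23,.162])
E
```

```text
t 4.35 pos [ 0.5012 -0.2313  0.1632] F [ 0.83 -0.12 -0.33] w 0.0
shift units [ 0.039 -0.043 -0.041] turn units [-0.055 -0.036 -0.028]
tool axes
 [[ 0.004 -0.021 -1.   ]
 [-0.003 -1.     0.021]
 [-1.     0.003 -0.004]]
```

View pics/c3.png

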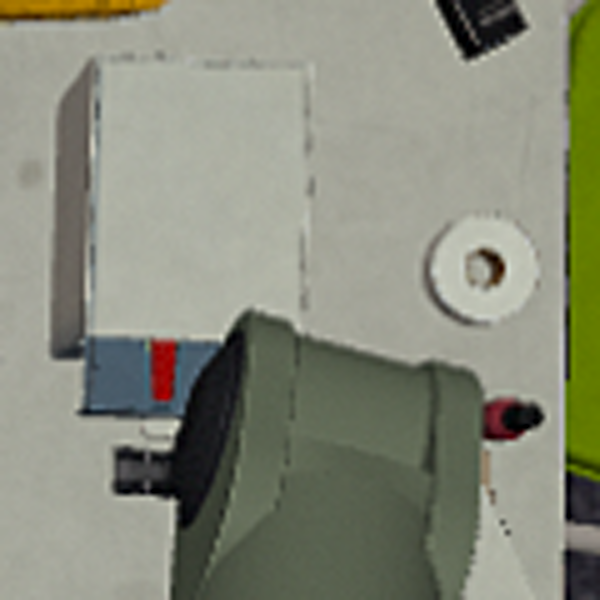

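The drawer has not moved: its rim is still at crop (186,414), and the gripper is in front of it. I'll check the side view and the projections.

```bash
python3 - <<'E'
from h import *
s=optics.grab_frame('side')[:,:,::-1];cv2.imwrite('pics/side1.png',s)
cv2.imwrite('pics/c4.png',cv2.resize(s[110:240,280:430],None,fx=5,fy=4.6,interpolation=cv2.INTER_CUBIC))
o=monitor.observe()['position']
for dz in(-.014,0,.06,.1):
  q=o+[0,0,dz];print(dz,((proj('top',q)-[375,145])*5).round(),((proj('side',q)-[280,110])*[5,4.6]).round())
  q=q+[0,.042,0];print('  left',((proj('top',q)-[375,145])*5).round(),((proj('side',q)-[280,110])*[5,4.6]).round())
E
```

```text
-0.014 [[188. 477.]] [[353. 351.]]
  left [[117. 476.]] [[338. 381.]]
0 [[193. 476.]] [[354. 335.]]
  left [[120. 475.]] [[339. 365.]]
0.06 [[212. 473.]] [[356. 266.]]
  left [[136. 472.]] [[341. 295.]]
0.1 [[225. 471.]] [[358. 218.]]
  left [[148. 469.]] [[342. 246.]]
```

View pics/c4.png

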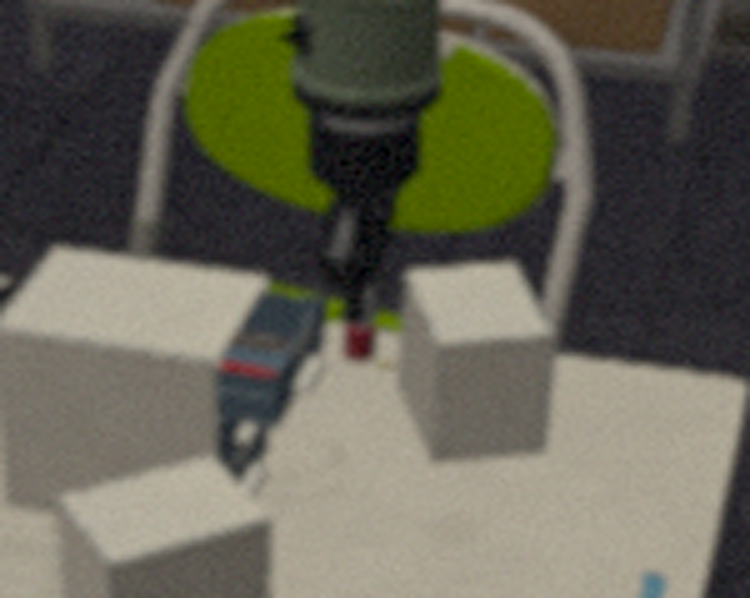

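The crop shows the fingers ending near (345,285), higher than the predicted tip at (353,351). The red bottle at (358,340) is unobstructed. I'll difference this frame against the first side picture to find the true tip.

```bash
python3 - <<'E'
from h import *
a=cv2.imread('pics/side0.png');b=cv2.imread('pics/side1.png')
d=cv2.absdiff(cv2.GaussianBlur(a,(3,3),0),cv2.GaussianBlur(b,(3,3),0)).max(2)
for r in range(140,200,2):
    c=np.where(d[r,320:390]>28)[0]+320
    print(r,(c.min(),c.max(),len(c)) if len(c) else '',end='; ')
o=monitor.observe();print()
for dz in(-.014,0,.02,.04,.06,.1): print(dz,proj('side',o['position']+[0,0,dz]).round(1))
v=np.hstack([cv2.resize(x[130:200,315:385],None,fx=5.5,fy=8,interpolation=cv2.INTER_CUBIC) for x in (a,b)]);cv2.imwrite('pics/c5.png',v)
E
```

```text
140 (np.int64(342), np.int64(363), 22); 142 (np.int64(342), np.int64(363), 22); 144 (np.int64(342), np.int64(363), 22); 146 (np.int64(342), np.int64(363), 22); 148 (np.int64(343), np.int64(362), 20); 150 (np.int64(345), np.int64(360), 16); 152 (np.int64(346), np.int64(359), 14); 154 (np.int64(346), np.int64(359), 14); 156 (np.int64(346), np.int64(358), 13); 158 (np.int64(348), np.int64(357), 8); 160 (np.int64(347), np.int64(356), 4); 162 (np.int64(347), np.int64(353), 5); 164 (np.int64(347), np.int64(348), 2); 166 ; 168 ; 170 ; 172 ; 174 (np.int64(353), np.int64(354), 2); 176 (np.int64(349), np.int64(353), 4); 178 (np.int64(348), np.int64(354), 5); 180 ; 182 ; 184 ; 186 ; 188 ; 190 ; 192 ; 194 ; 196 ; 198 ; 
-0.014 [[350.6 186.4]]
0 [[350.7 182.9]]
0.02 [[350.9 178. ]]
0.04 [[351.  172.9]]
0.06 [[351.2 167.8]]
0.1 [[351.5 157.3]]
```

View pics/c5.png

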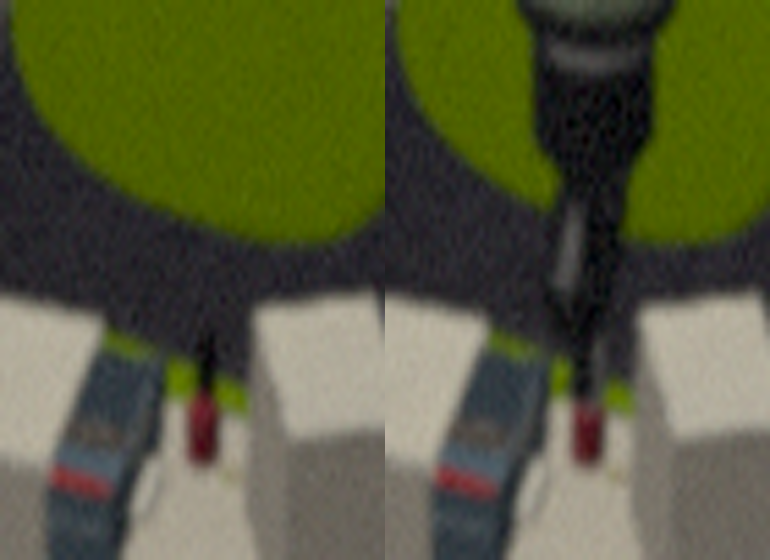

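The finger tip ends at side pixel (352,180.5), but 186.4 was predicted, so the tip is about 24 mm higher than the reported TCP implies. That explains passing over the rim. I'll check the same thing in the start picture, at no time cost.

```bash
python3 - <<'E'
from h import *
a=cv2.imread('pics/side0.png');b=cv2.imread('pics/side1.png')
p=np.array([.15315,-.60557,.21824])
for dz in(-.014,0,.06,.12): print(dz,proj('side',p+[0,0,dz]).round(1),proj('top',p+[0,0,dz]).round(1))
d=cv2.absdiff(a,b).max(2)
for r in range(90,140,3):
    c=np.where(d[r,440:500]>25)[0]+440
    print(r,(c.min(),c.max(),len(c)) if len(c) else '',end='; ')
v=cv2.resize(a[60:150,430:520],None,fx=4.4,fy=6,interpolation=cv2.INTER_CUBIC)
t=cv2.imread('pics/top0.png')[350:410,520:610];t=cv2.resize(t,None,fx=4.4,fy=9,interpolation=cv2.INTER_CUBIC)
cv2.imwrite('pics/c6.png',np.hstack([v,t]))
E
```

```text
-0.014 [[462.6 136. ]] [[545.3 365.5]]
0 [[463.2 132.7]] [[547.4 366.5]]
0.06 [[466.  118.1]] [[556.7 371. ]]
0.12 [[468.8 102.8]] [[566.9 375.9]]
90 (np.int64(461), np.int64(499), 36); 93 (np.int64(461), np.int64(481), 21); 96 (np.int64(460), np.int64(480), 21); 99 (np.int64(462), np.int64(479), 18); 102 (np.int64(461), np.int64(474), 14); 105 (np.int64(460), np.int64(474), 12); 108 (np.int64(461), np.int64(469), 9); 111 (np.int64(462), np.int64(499), 14); 114 (np.int64(461), np.int64(499), 29); 117 (np.int64(461), np.int64(496), 31); 120 (np.int64(462), np.int64(476), 5); 123 (np.int64(470), np.int64(499), 22); 126 (np.int64(469), np.int64(499), 18); 129 (np.int64(464), np.int64(498), 10); 132 (np.int64(477), np.int64(499), 22); 135 (np.int64(479), np.int64(499), 19); 138 (np.int64(478), np.int64(499), 21);
```

View pics/c6.png

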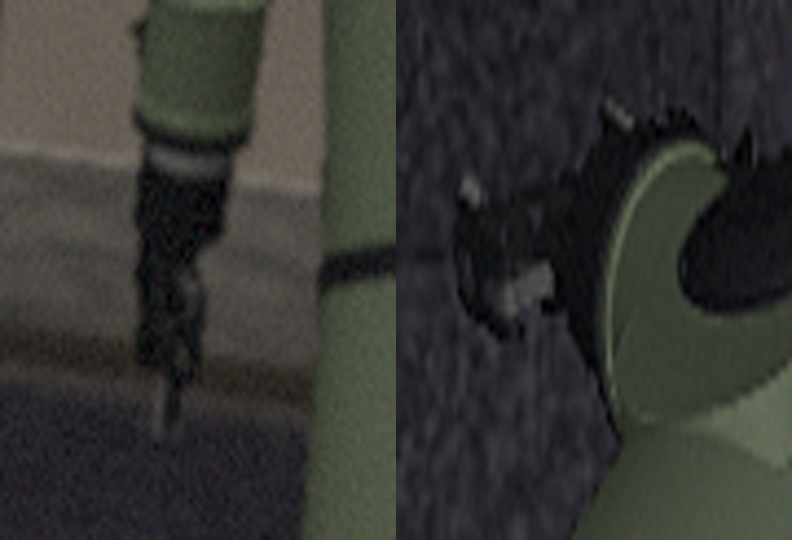

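In the start picture the tip again shows higher than the figures imply. I'll hook again about 24 mm lower, at y=−0.246 between pen and tweezers, so nothing is touched whichever tip length holds.

>>> arm_command(delta_pos=[[-0.6, 0, 0], [-0.6, 0, 0], [-0.3, 0.25, -0.6], [0, 0.25, -0.7], [0, 0, -0.65], [0, 0, 0]], rotation=[[0, 0, 0], [0, 0, 0], [0, 0, 0], [0, 0, 0], [0, 0, 0], [0, 0, 0]])

```text
clock: 5.0
position: [0.5614, -0.2478, 0.2103]
tool_rot: [2.511, 1.566, -0.652]
force: [-0.2, -0.2, -0.1]
grip_width: -0.0
```

```bash
python3 -c "
from h import *
go([.5605,-.246,.138])"
```

```text
t 5.0 pos [ 0.5614 -0.2478  0.2103] F [-0.2  -0.17 -0.13] w -0.0
shift units [ 2.41  -0.065  0.04 ] turn units [-0.053 -0.036 -0.027]
tool axes
 [[ 0.004 -0.021 -1.   ]
 [-0.003 -1.     0.021]
 [-1.     0.003 -0.004]]
```

>>> arm_command(delta_pos=[[0.5, -0.06, 0.04], [0.5, 0, 0], [0.5, 0, 0], [0.3, 0, 0], [0.2, 0, 0], [0.2, 0, 0], [0, 0, 0]], rotation=[[0, -0.03, -0.03], [0, 0, 0], [0, 0, 0], [0, 0, 0], [0, 0, 0], [0, 0, 0], [0, 0, 0]])

```text
clock: 5.7
position: [0.5565, -0.2451, 0.1384]
tool_rot: [-0.486, 1.567, 2.634]
force: [0.1, -0.2, -0.5]
grip_width: -0.0002
```

>>> arm_command(delta_pos=[[0, 0, 0.15], [0, 0, 0.2], [0, 0, 0.2], [0, 0, 0.2], [0, 0, 0.2]], rotation=[[0, 0, 0], [0, 0, 0], [0, 0, 0], [0, 0, 0], [0, 0, 0]])

```text
clock: 6.2
position: [0.5267, -0.2447, 0.1399]
tool_rot: [-0.973, 1.57, 2.147]
force: [0.2, -0.3, -0.3]
grip_width: -0.0
```

```bash
python3 - <<'E'
from h import *
a=cv2.imread('pics/side0.png');b=optics.grab_frame('side')[:,:,::-1];cv2.imwrite('pics/side2.png',b)
go([.5025,-.246,.138])
def red(i):
    h=cv2.cvtColor(np.ascontiguousarray(i[:,320:360][170:]),cv2.COLOR_BGR2HSV);m=((h[...,0]<8)|(h[...,0]>172))&(h[...,1]>110);m[40:]=0
    y,x=np.nonzero(m);print(len(x),[(x.min()+320,x.max()+320,y.min()+170,y.max()+170)])
red(a[:,:345]);red(b[:,:345])
E
```

```text
t 6.25 pos [ 0.5257 -0.2448  0.1399] F [ 0.19 -0.86 -0.28] w -0.0
shift units [0.065 0.055 0.771] turn units [-0.058  0.013  0.007]
tool axes
 [[-0.001 -0.022 -1.   ]
 [ 0.001 -1.     0.022]
 [-1.    -0.001  0.001]]
17 [(np.int64(325), np.int64(333), np.int64(189), np.int64(191))]
19 [(np.int64(332), np.int64(343), np.int64(172), np.int64(192))]
```

```bash
python3 - <<'E'
from h import *
a=cv2.imread('pics/side0.png');b=cv2.imread('pics/side2.png')
cv2.imwrite('pics/c7.png',np.hstack([cv2.resize(x[135:215,305:375],None,fx=5.7,fy=6,interpolation=cv2.INTER_CUBIC) for x in (a,b)]))
E
```

```text
(no output)
```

View pics/c7.png

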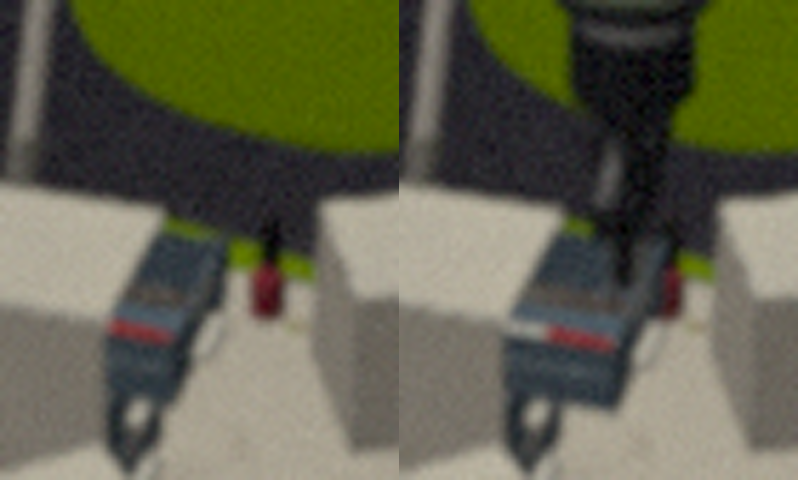

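The hook works: the drawer has come out about 28 mm with the pen (cap end now near crop (617,342)) and tweezers riding along. I'll continue to the stop, with small steps at the end.

>>> arm_command(delta_pos=[[0.05, 0, 0.2], [0.02, 0, 0.2], [0, 0, 0.1], [0, 0, 0.04], [0, 0, 0.03]], rotation=[[0, 0, 0], [0, 0, 0], [0, 0, 0], [0, 0, 0], [0, 0, 0]])

```text
clock: 6.75
position: [0.507, -0.2446, 0.138]
tool_rot: [-0.661, 1.57, 2.459]
force: [0.8, 0.6, -0.2]
grip_width: -0.0002
```

>>> arm_command(delta_pos=[[0, 0, 0.05]], rotation=[[0, 0, 0]])

```text
clock: 6.85
position: [0.5056, -0.2445, 0.138]
tool_rot: [-0.748, 1.57, 2.372]
force: [1.1, 0.5, -0.5]
grip_width: 0.0002
```

>>> arm_command(delta_pos=[[0, 0, 0.05]], rotation=[[0, 0, 0]])

```text
clock: 6.95
position: [0.5041, -0.2445, 0.138]
tool_rot: [-0.809, 1.57, 2.311]
force: [-0.2, -0.9, -0.9]
grip_width: 0.0005
```

>>> arm_command(delta_pos=[[0, 0, 0.04]], rotation=[[0, 0, 0]])

```text
clock: 7.05
position: [0.5028, -0.2445, 0.1379]
tool_rot: [-0.789, 1.57, 2.331]
force: [0.6, -0.4, 0.5]
grip_width: -0.0003
```

>>> arm_command(delta_pos=[[0, 0, 0.04]], rotation=[[0, 0, 0]])

```text
clock: 7.15
position: [0.5022, -0.2443, 0.1381]
tool_rot: [-2.606, 1.57, 0.514]
force: [5.1, 0.4, -2.8]
grip_width: 0.0001
```

>>> arm_command(delta_pos=[[0, 0, 0.04]], rotation=[[0, 0, 0]])

```text
clock: 7.25
position: [0.5016, -0.2442, 0.1381]
tool_rot: [-2.891, 1.569, 0.229]
force: [4.6, -0.3, -2.9]
grip_width: -0.0003
```

```bash
python3 - <<'E'
from h import *
b=optics.grab_frame('side')[:,:,::-1];cv2.imwrite('pics/side3.png',b)
t=optics.grab_frame('top')[:,:,::-1];cv2.imwrite('pics/top3.png',t)
go([.5025,-.246,.138])
a=cv2.imread('pics/side0.png')
# drawer rim in world -> side, for openings
for op in (.046,.086,.089,.092): print(op,proj('side',[[.5803-op,-.1705,.164],[.5803-op,-.290,.164]]).round(1).tolist(),proj('top',[[.5803-op,-.1705,.164]]).round(1).tolist())
def blueright(i,rows):
    h=cv2.cvtColor(i,cv2.COLOR_BGR2HSV);m=(h[...,0]>95)&(h[...,0]<125)&(h[...,1]>60)&(h[...,2]<150)
    for r in rows:
        c=np.where(m[r,300:380])[0]+300;print(r,c.min() if len(c) else '',c.max() if len(c) else '',end='; ')
    print()
blueright(b,range(188,210,2))
h=cv2.cvtColor(t,cv2.COLOR_BGR2HSV);m=(h[...,0]>95)&(h[...,0]<125)&(h[...,1]>50)
for c in range(391,412,2):
    r=np.where(m[205:260,c])[0]+205;print(c,(r.min(),r.max()) if len(r) else '',end='; ')
# box top edge unchanged?
t0=cv2.imread('pics/top0.png')
dd=cv2.absdiff(t0,t).max(2)[150:210,380:425];print('\nbox change',np.percentile(dd,[50,99]),dd.max())
E
```

```text
t 7.35 pos [ 0.5015 -0.2442  0.1381] F [ 5.67  1.5  -3.2 ] w -0.0002
shift units [ 0.004  0.06  -0.033] turn units [-0.054 -0.018  0.005]
tool axes
 [[ 0.002 -0.021 -1.   ]
 [ 0.    -1.     0.021]
 [-1.    -0.    -0.002]]
0.046 [[336.9, 190.8], [345.6, 172.8]] [[392.8, 228.5]]
0.086 [[348.5, 192.5], [356.6, 174.3]] [[392.5, 242.3]]
0.089 [[349.4, 192.7], [357.5, 174.4]] [[392.5, 243.4]]
0.092 [[350.2, 192.8], [358.3, 174.6]] [[392.5, 244.4]]
188  ; 190 347 347; 192  ; 194 332 338; 196 327 350; 198 326 350; 200 333 348; 202 348 348; 204  ; 206 325 325; 208  ; 
391 (np.int64(236), np.int64(244)); 393 (np.int64(214), np.int64(244)); 395 (np.int64(215), np.int64(244)); 397 (np.int64(215), np.int64(244)); 399 (np.int64(214), np.int64(244)); 401 (np.int64(213), np.int64(244)); 403 (np.int64(213), np.int64(244)); 405 (np.int64(242), np.int64(244)); 407 (np.int64(244), np.int64(244)); 409 (np.int64(242), np.int64(244)); 411 (np.int64(214), np.int64(244)); 
box change [ 3. 22.] 54
```

The stop is reached: force jumped to 5 N, and the rim row is 244 against 244.4 predicted for 92 mm. The box has not shifted visibly. Now unload the rim, lift off and locate the pen.

>>> arm_command(delta_pos=[[0, 0, -0.2], [-0.3, 0, -0.3], [-0.7, 0, -0.3], [-0.9, 0, 0], [-0.6, 0, 0], [0, 0, 0], [0, 0, 0]], rotation=[[0, 0, 0], [0, 0, 0], [0, 0, 0], [0, 0, 0], [0, 0, 0], [0, 0, 0], [0, 0, 0]], gripper=0.1)

```text
clock: 8.05
position: [0.5285, -0.2445, 0.2181]
tool_rot: [-0.926, 1.569, 2.194]
force: [-0.4, 0.0, -1.0]
grip_width: 0.0385
```

```bash
python3 - <<'E'
from h import *
s=optics.grab_frame('side')[:,:,::-1];cv2.imwrite('pics/side4.png',s)
t=cv2.imread('pics/top3.png');t4=optics.grab_frame('top')[:,:,::-1];cv2.imwrite('pics/top4.png',t4)
def red(i,r0,r1,c0,c1):
    h=cv2.cvtColor(np.ascontiguousarray(i[r0:r1,c0:c1]),cv2.COLOR_BGR2HSV);m=(((h[...,0]<8)|(h[...,0]>172))&(h[...,1]>110)).astype(np.uint8)
    n,l,st,ce=cv2.connectedComponentsWithStats(m)
    return [(st[k]+[c0,r0,0,0,0]).tolist()+(ce[k]+[c0,r0]).round(1).tolist() for k in range(1,n) if st[k,4]>4]
for nm,i in(('top3',t),('top4',t4)): 
    for q in red(i,205,250,390,430): print(nm,q,onz('top',[[q[5],q[1]],[q[5],q[1]+q[3]-.5],[q[5],q[6]]],.130).round(4).tolist())
print('side',red(s,180,205,320,360))
go([.53,-.218,.14])
cv2.imwrite('pics/c8.png',np.hstack([cv2.resize(t4[195:260,375:445],None,fx=5.5,fy=8,interpolation=cv2.INTER_CUBIC),cv2.resize(s[135:210,305:375],None,fx=5.5,fy=520/75,interpolation=cv2.INTER_CUBIC)]))
E
```

```text
top3 [405, 226, 5, 10, 44, 406.8, 230.4] [[0.5443, -0.2166, 0.13], [0.5162, -0.217, 0.13], [0.5313, -0.2168, 0.13]]
top4 [405, 232, 5, 10, 39, 406.5, 236.6] [[0.5266, -0.2159, 0.13], [0.4985, -0.2163, 0.13], [0.513, -0.2161, 0.13]]
side [[339, 191, 10, 4, 16, 342.8, 192.3]]
t 8.15 pos [ 0.5283 -0.2444  0.2176] F [ 0.76  0.18 -0.25] w 0.0384
shift units [ 2.589 -0.878 -0.043] turn units [-0.049  0.013  0.013]
tool axes
 [[-0.001 -0.021 -1.   ]
 [ 0.001 -1.     0.021]
 [-1.    -0.001  0.001]]
```

View pics/c8.png

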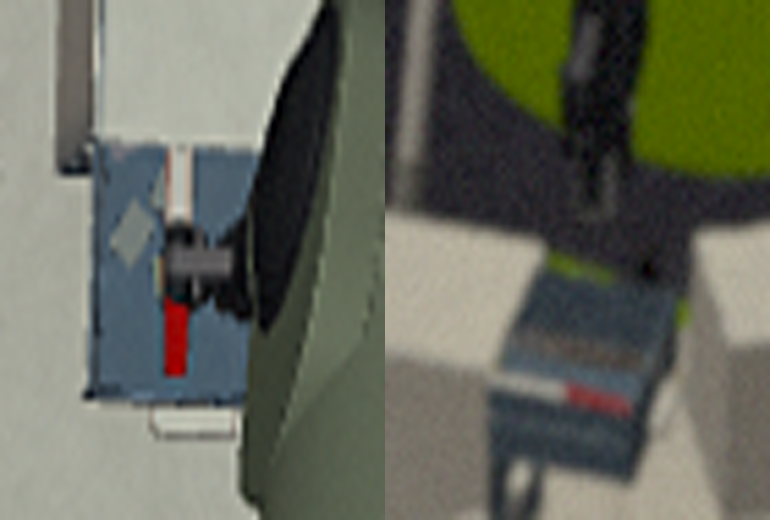

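The top crop shows the drawer fully out, the pen lying straight (cap end (406.5,241.5), x≈0.4985, y≈−0.216), and the tweezers still in place in the side view. I'll grasp at x≈0.528 with the jaws at 38 mm, going down until the tips touch the floor lightly.

>>> arm_command(delta_pos=[[0, -0.5, 0], [0, -0.43, 0], [0.5, 0, 0], [0.6, 0, 0], [0, 0, 0], [0, 0, 0]], rotation=[[0, 0, 0], [0, 0, 0], [0, 0, 0], [0, 0, 0], [0, 0, 0], [0, 0, 0]])

```text
clock: 8.75
position: [0.5282, -0.2101, 0.182]
tool_rot: [-0.616, 1.565, 2.507]
force: [-0.2, 0.0, 0.4]
grip_width: 0.0382
```

```bash
python3 - <<'E'
from h import *
go([.528,-.2165,.14])
p=[.5283,-.2252,.2176]
for dz in(-.014,0,.01,.02):print(dz,proj('side',np.array(p)+[0,0,dz]).round(1))
print('cap pred',proj('side',[[.4985,-.2165,.132],[.527,-.2165,.132]]).round(1).tolist())
E
```

```text
t 8.75 pos [ 0.5282 -0.2101  0.182 ] F [-0.18  0.02  0.36] w 0.0382
shift units [ 1.398  0.217 -0.004] turn units [-0.021  0.049  0.034]
tool axes
 [[-0.005 -0.018 -1.   ]
 [ 0.004 -1.     0.018]
 [-1.    -0.004  0.005]]
-0.014 [[342.9 172.6]]
0 [[343. 169.]]
0.01 [[343.  166.5]]
0.02 [[343.  163.9]]
cap pred [[350.3, 192.9], [342.3, 191.7]]
```

>>> arm_command(delta_pos=[[0.1, 0.21, 0], [0.4, 0, 0], [0.4, 0, 0], [0.2, 0, 0], [0, 0, 0]], rotation=[[0, 0, 0], [0, 0.04, 0.03], [0, 0, 0], [0, 0, 0], [0, 0, 0]])

```text
clock: 9.25
position: [0.529, -0.2178, 0.1495]
tool_rot: [2.759, 1.569, -0.401]
force: [-0.2, -0.0, -0.5]
grip_width: 0.0387
```

>>> arm_command(delta_pos=[[0.08, 0, 0], [0.08, 0, 0]], rotation=[[0, 0, 0], [0, 0, 0]])

```text
clock: 9.45
position: [0.5293, -0.2181, 0.145]
tool_rot: [2.764, 1.568, -0.397]
force: [-0.0, 0.6, 0.2]
grip_width: 0.0385
```

>>> arm_command(delta_pos=[[0.08, 0, 0], [0.05, 0, 0]], rotation=[[0, 0, 0], [0, 0, 0]])

```text
clock: 9.65
position: [0.5295, -0.2181, 0.1411]
tool_rot: [2.794, 1.568, -0.366]
force: [-0.2, -0.3, 0.3]
grip_width: 0.0385
```

>>> arm_command(delta_pos=[[0.08, 0, 0], [0.08, 0, 0]], rotation=[[0, 0, 0], [0, 0, 0]])

```text
clock: 9.85
position: [0.5297, -0.2182, 0.1362]
tool_rot: [2.796, 1.567, -0.364]
force: [0.0, -0.3, 0.4]
grip_width: 0.0389
```

>>> arm_command(delta_pos=[[0.06, 0, 0], [0.06, 0, 0]], rotation=[[0, 0, 0], [0, 0, 0]])

```text
clock: 10.05
position: [0.5297, -0.2182, 0.1322]
tool_rot: [2.789, 1.567, -0.371]
force: [0.2, -0.4, 0.6]
grip_width: 0.0384
```

>>> arm_command(delta_pos=[[0.06, 0, 0], [0.06, 0, 0]], rotation=[[0, 0, 0], [0, 0, 0]])

```text
clock: 10.25
position: [0.5297, -0.2181, 0.1283]
tool_rot: [2.798, 1.568, -0.362]
force: [-0.1, 0.7, -0.4]
grip_width: 0.0381
```

>>> arm_command(delta_pos=[[0.05, 0, 0], [0.03, 0, 0]], rotation=[[0, 0, 0], [0, 0, 0]])

```text
clock: 10.45
position: [0.5297, -0.2182, 0.1256]
tool_rot: [2.787, 1.568, -0.373]
force: [0.2, 0.4, 0.0]
grip_width: 0.0382
```

>>> arm_command(delta_pos=[[0.05, 0, 0], [0.03, 0, 0]], rotation=[[0, 0, 0], [0, 0, 0]])

```text
clock: 10.65
position: [0.5297, -0.2182, 0.123]
tool_rot: [2.784, 1.568, -0.376]
force: [-0.3, 0.0, -0.4]
grip_width: 0.0386
```

>>> arm_command(delta_pos=[[0.05, 0, 0], [0.03, 0, 0]], rotation=[[0, 0, 0], [0, 0, 0]])

```text
clock: 10.85
position: [0.5297, -0.2182, 0.1204]
tool_rot: [2.791, 1.568, -0.369]
force: [-1.1, 0.8, -0.5]
grip_width: 0.0386
```

>>> arm_command(delta_pos=[[0.06, 0, 0], [0.05, 0, 0]], rotation=[[0, 0, 0], [0, 0, 0]])

```text
clock: 11.05
position: [0.5298, -0.2182, 0.1169]
tool_rot: [2.799, 1.567, -0.361]
force: [0.2, 0.7, -0.0]
grip_width: 0.0382
```

>>> arm_command(delta_pos=[[0.06, 0, 0], [0.04, 0, 0]], rotation=[[0, 0, 0], [0, 0, 0]])

```text
clock: 11.25
position: [0.5298, -0.2182, 0.1136]
tool_rot: [2.797, 1.567, -0.363]
force: [-1.3, -0.2, -0.3]
grip_width: 0.0386
```

>>> arm_command(delta_pos=[[0.05, 0, 0], [0.03, 0, 0]], rotation=[[0, 0, 0], [0, 0, 0]])

```text
clock: 11.45
position: [0.5298, -0.2182, 0.1109]
tool_rot: [2.785, 1.568, -0.375]
force: [-0.2, -0.5, 0.3]
grip_width: 0.0389
```

>>> arm_command(delta_pos=[[0.05, 0, 0], [0.03, 0, 0]], rotation=[[0, 0, 0], [0, 0, 0]])

```text
clock: 11.65
position: [0.5298, -0.2182, 0.1083]
tool_rot: [2.795, 1.568, -0.365]
force: [1.0, -0.6, 0.4]
grip_width: 0.0385
```

```bash
python3 - <<'E'
from h import *
s=optics.grab_frame('side')[:,:,::-1];cv2.imwrite('pics/side5.png',s)
cv2.imwrite('pics/c9.png',cv2.resize(s[135:215,300:380],None,fx=8,fy=7.4,interpolation=cv2.INTER_CUBIC))
q=np.array([.5298,-.199,0])
for z in(.108,.116,.124,.132,.14,.16):print(z,((proj('side',q+[0,0,z])-[300,135])*[8,7.4]).round())
E
```

```text
0.108 [[321. 481.]]
0.116 [[322. 467.]]
0.124 [[322. 453.]]
0.132 [[322. 439.]]
0.14 [[322. 425.]]
0.16 [[323. 388.]]
```

View pics/c9.png

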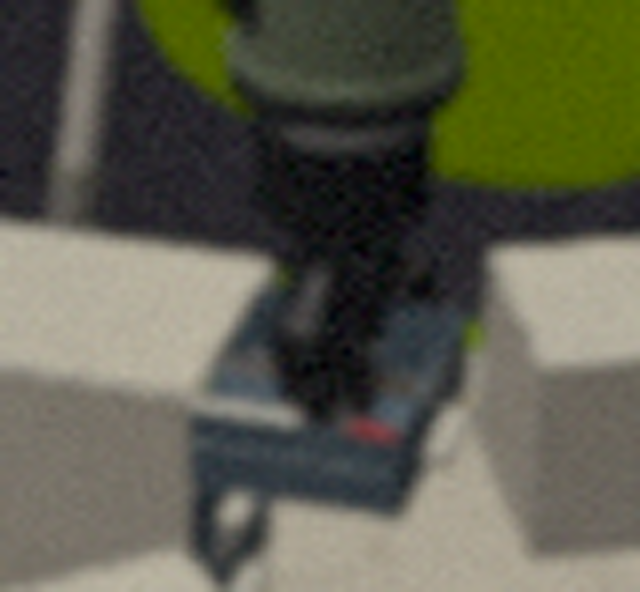

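The fingers straddle the pen with the cap end showing at (372,430), body clear of rim and box top. Close.

>>> arm_command(delta_pos=[[0, 0, 0], [0, 0, 0], [0, 0, 0], [0, 0, 0], [0, 0, 0], [0, 0, 0]], rotation=[[0, 0, 0], [0, 0, 0], [0, 0, 0], [0, 0, 0], [0, 0, 0], [0, 0, 0]], gripper=1, grip_force=40)

```text
clock: 12.3
position: [0.5299, -0.2182, 0.1084]
tool_rot: [2.807, 1.567, -0.354]
force: [-0.8, 0.4, -0.4]
grip_width: 0.0133
```

```bash
python3 -c "
from h import *
go([.5298,-.2182,.1083])"
```

```text
t 12.3 pos [ 0.5299 -0.2182  0.1084] F [-0.75  0.42 -0.37] w 0.0133
shift units [ 0.003 -0.     0.004] turn units [-0.027 -0.032 -0.011]
tool axes
 [[ 0.003 -0.019 -1.   ]
 [-0.001 -1.     0.019]
 [-1.     0.001 -0.003]]
```

The width of 13.3 mm is less than the 16–17 mm barrel, so the tips pinch the pen about 5 mm above its centre line, putting them near z=0.129. Reopen, go 8 mm lower and close again.

>>> arm_command(delta_pos=[[0, 0, 0], [0, 0, 0], [0, 0, 0], [0, 0, 0]], rotation=[[0, 0, 0], [0, 0, 0], [0, 0, 0], [0, 0, 0]], gripper=0.1)

```text
clock: 12.7
position: [0.5299, -0.2182, 0.1084]
tool_rot: [2.795, 1.567, -0.365]
force: [0.2, -0.2, 0.4]
grip_width: 0.0378
```

>>> arm_command(delta_pos=[[0.06, 0, 0], [0.06, 0, 0]], rotation=[[0, 0, 0], [0, 0, 0]])

```text
clock: 12.9
position: [0.53, -0.2183, 0.1047]
tool_rot: [2.793, 1.567, -0.367]
force: [0.2, 0.1, 0.2]
grip_width: 0.0382
```

>>> arm_command(delta_pos=[[0.06, 0, 0], [0.03, 0, 0], [0, 0, 0]], rotation=[[0, 0, 0], [0, 0, 0], [0, 0, 0]])

```text
clock: 13.2
position: [0.5305, -0.2183, 0.102]
tool_rot: [2.842, 1.566, -0.318]
force: [-1.4, 0.9, 3.9]
grip_width: 0.0384
```

Floor contact (3.9 N up) at TCP z=0.102. Back off about 3 mm for the jaws' forward swing and close.

>>> arm_command(delta_pos=[[-0.09, 0, 0], [0, 0, 0]], rotation=[[0, 0, 0], [0, 0, 0]])

```text
clock: 13.4
position: [0.5305, -0.2182, 0.1048]
tool_rot: [2.851, 1.566, -0.309]
force: [0.0, -0.6, -0.7]
grip_width: 0.0385
```

>>> arm_command(delta_pos=[[0, 0, 0], [0, 0, 0], [0, 0, 0], [0, 0, 0], [0, 0, 0]], rotation=[[0, 0, 0], [0, 0, 0], [0, 0, 0], [0, 0, 0], [0, 0, 0]], gripper=1, grip_force=30)

```text
clock: 13.9
position: [0.5305, -0.2183, 0.1049]
tool_rot: [2.829, 1.566, -0.332]
force: [0.3, -0.4, 2.2]
grip_width: 0.0138
```

The width stays about 13.5 mm at both heights and rises as force drops, so it is pad compliance on the barrel; the tips now just touch the floor. The grip is on the centre line. Start the slope: rise 42 mm while pitching 22° about the pen's inner end.

>>> arm_command(delta_pos=[[-0.24, 0, 0], [-0.24, 0, 0.015], [-0.235, 0, 0.03], [0, 0, 0]], rotation=[[0, -0.61, 0], [0, -0.61, 0], [0, -0.61, 0], [0, 0, 0]])

```text
clock: 14.3
position: [0.5293, -0.2184, 0.1269]
tool_rot: [0.007, 1.376, 3.129]
force: [-0.6, 0.5, -0.9]
grip_width: 0.0141
```

```bash
python3 -c "
from h import *
go([.5294,-.2182,.1475],22)"
```

```text
t 14.3 pos [ 0.5293 -0.2184  0.1269] F [-0.62  0.47 -0.88] w 0.0141
shift units [-0.675 -0.006  0.13 ] turn units [-0.037 -1.803 -0.003]
tool axes
 [[-0.194 -0.019 -0.981]
 [ 0.002 -1.     0.019]
 [-0.981  0.001  0.194]]
```

>>> arm_command(delta_pos=[[-0.23, 0, 0.045], [-0.225, 0, 0.06], [-0.22, 0, 0.075], [0, 0, 0]], rotation=[[0, -0.6, 0], [0, -0.6, 0], [0, -0.6, 0], [0, 0, 0]])

```text
clock: 14.7
position: [0.5276, -0.2186, 0.1466]
tool_rot: [0.003, 1.184, 3.124]
force: [-0.5, -0.1, -1.4]
grip_width: 0.0138
```

```bash
python3 - <<'E'
from h import *
go([.5294,-.2182,.1475],22)
s=optics.grab_frame('side')[:,:,::-1];cv2.imwrite('pics/side6.png',s)
h=cv2.cvtColor(np.ascontiguousarray(s[150:215,310:365]),cv2.COLOR_BGR2HSV);m=((h[...,0]<8)|(h[...,0]>172))&(h[...,1]>100)
y,x=np.nonzero(m);print(sorted(zip((x+310).tolist(),(y+150).tolist())))
B=np.array([.632,-.2183,.1265]);d=np.array([-np.cos(np.deg2rad(22)),0,np.sin(np.deg2rad(22))])
for k in(.103,.11,.12,.132):print(k,proj('side',B+k*d).round(1))
E
```

```text
t 14.7 pos [ 0.5276 -0.2186  0.1466] F [-0.46 -0.11 -1.37] w 0.0138
shift units [-0.049 -0.015 -0.043] turn units [-0.042  0.023  0.007]
tool axes
 [[-0.377 -0.02  -0.926]
 [ 0.007 -1.     0.019]
 [-0.926  0.001  0.377]]
[(330, 154), (333, 167), (333, 175), (340, 166), (342, 180), (342, 181), (342, 182), (343, 180), (343, 181), (343, 182), (343, 183), (344, 180), (344, 181), (344, 182), (344, 183), (344, 184), (345, 180), (345, 181), (345, 182), (345, 183), (345, 184), (346, 180), (346, 181), (346, 182), (346, 183), (347, 180), (347, 181), (347, 182), (347, 183), (348, 180), (348, 181), (348, 182), (348, 183), (349, 182)]
0.103 [[339.9 183. ]]
0.11 [[341.7 182.6]]
0.12 [[344.4 182. ]]
0.132 [[347.6 181.4]]
```

The cap is seen at (343–348, 180–184), and 22° slope predicts (347.6,181.4), so the pen is held and sloped with the cap over the rim height. Draw it out along its own axis.

>>> arm_command(delta_pos=[[0, 0, 0.2], [0, 0, 0.3], [0, 0, 0.3], [0, 0, 0.3], [0, 0, 0.3], [0, 0, 0.3]], rotation=[[0, 0, 0], [0, 0, 0], [0, 0, 0], [0, 0, 0], [0, 0, 0], [0, 0, 0]])

```text
clock: 15.35
position: [0.4739, -0.2185, 0.1664]
tool_rot: [0.004, 1.191, 3.123]
force: [0.9, 0.2, 0.1]
grip_width: 0.014
```

>>> arm_command(delta_pos=[[0, 0, 0.3], [0, 0, 0.3], [0, 0, 0.3], [0, 0, 0.3], [0, 0, 0]], rotation=[[0, 0, 0], [0, 0, 0], [0, 0, 0], [0, 0, 0], [0, 0, 0]])

```text
clock: 15.85
position: [0.4365, -0.218, 0.1818]
tool_rot: [0.005, 1.192, 3.124]
force: [-0.3, -0.9, 0.9]
grip_width: 0.0139
```

```bash
python3 -c "
from h import *
go([.44,-.2182,.28],0)"
```

```text
t 15.85 pos [ 0.4365 -0.218   0.1818] F [-0.27 -0.87  0.91] w 0.0139
shift units [-3.083  0.012  1.101] turn units [-0.071  3.618 -0.006]
tool axes
 [[-0.37  -0.023 -0.929]
 [ 0.007 -1.     0.022]
 [-0.929  0.002  0.37 ]]
```

Drawn 98 mm: the inner end is at x≈0.541, well clear of the top (0.580). Lift, then level.

>>> arm_command(delta_pos=[[-0.3, 0, 0.12], [-0.6, 0, 0.24], [-0.6, 0, 0.24], [-0.6, 0, 0.24], [-0.6, 0, 0.24], [-0.3, 0, 0.12], [0, 0, 0]], rotation=[[0, 0, 0], [0, 0, 0], [0, 0, 0], [0, 0, 0], [0, 0, 0], [0, 0, 0], [0, 0, 0]])

```text
clock: 16.55
position: [0.4378, -0.2173, 0.2849]
tool_rot: [0.004, 1.193, 3.124]
force: [-0.1, 0.5, -1.1]
grip_width: 0.0134
```

>>> arm_command(delta_pos=[[0, 0, 0], [0, 0, 0], [0, 0, 0], [0, 0, 0], [0, 0, 0], [0, 0, 0], [0, 0, 0]], rotation=[[-0.07, 0.6, 0], [0, 0.6, 0], [0, 0.6, 0], [0, 0.6, 0], [0, 0.6, 0], [0, 0.6, 0], [0, 0, 0]])

```text
clock: 17.25
position: [0.4374, -0.2162, 0.2796]
tool_rot: [-2.742, 1.563, 0.386]
force: [1.4, 0.7, -0.5]
grip_width: 0.0137
```

```bash
python3 -c "
from h import *
go([.455,.25,.25],0)"
```

```text
t 17.25 pos [ 0.4374 -0.2162  0.2796] F [ 1.37  0.69 -0.48] w 0.0137
shift units [  1.036 -15.544  -0.374] turn units [ 0.023 -0.067  0.028]
tool axes
 [[ 0.007 -0.013 -1.   ]
 [ 0.003 -1.     0.013]
 [-1.    -0.003 -0.007]]
```

>>> arm_command(delta_pos=[[0, -0.3, -0.1], [0, -0.6, -0.1], [0, -0.8, -0.1], [0, -0.8, -0.1], [0, -0.8, 0], [0, -0.8, 0], [0, -0.8, 0], [0, -0.8, 0], [0, -0.8, 0], [0, -0.8, 0]], rotation=[[0, 0, 0], [0, 0, 0], [0, 0, 0], [0, 0, 0], [0, 0, 0], [0, 0, 0], [0, 0, 0], [0, 0, 0], [0, 0, 0], [0, 0, 0]])

```text
clock: 18.25
position: [0.455, 0.0169, 0.276]
tool_rot: [-0.194, 1.556, 2.937]
force: [-0.4, -0.7, -0.4]
grip_width: 0.0137
```

```bash
python3 -c "
from h import *
go([.455,.25,.25],0)"
```

```text
t 18.25 pos [0.455  0.0169 0.276 ] F [-0.42 -0.72 -0.38] w 0.0137
shift units [ 0.888 -7.767  0.071] turn units [0.047 0.135 0.026]
tool axes
 [[-0.014 -0.011 -1.   ]
 [ 0.003 -1.     0.011]
 [-1.    -0.003  0.014]]
```

>>> arm_command(delta_pos=[[0, -0.8, 0], [0, -0.8, 0], [0, -0.8, 0], [0, -0.8, 0], [0, -0.8, 0], [0, -0.8, 0], [0, -0.7, 0], [0, -0.5, 0], [0, -0.3, 0], [0, 0, 0]], rotation=[[0, 0.06, 0], [0, 0.06, 0], [0, 0, 0], [0, 0, 0], [0, 0, 0], [0, 0, 0], [0, 0, 0], [0, 0, 0], [0, 0, 0], [0, 0, 0]])

```text
clock: 19.25
position: [0.4534, 0.2279, 0.2714]
tool_rot: [0.129, 1.55, -3.009]
force: [-0.0, 0.3, 0.4]
grip_width: 0.014
```

```bash
python3 - <<'E'
from h import *
go([.455,.25,.088],0)
s=optics.grab_frame('side')[:,:,::-1];t=optics.grab_frame('top')[:,:,::-1]
cv2.imwrite('pics/side7.png',s);cv2.imwrite('pics/top7.png',t)
p=monitor.observe()['position'];print('pred pen ends side',proj('side',[p+[-.0305,0,.019],p+[.1035,0,.019]]).round(1).tolist(),'top',proj('top',[p+[-.0305,0,.019],p+[.1035,0,.019]]).round(1).tolist())
h=cv2.cvtColor(s,cv2.COLOR_BGR2HSV);m=(((h[...,0]<8)|(h[...,0]>172))&(h[...,1]>110)).astype(np.uint8)
n,l,st,ce=cv2.connectedComponentsWithStats(m)
print([ (st[k].tolist(),ce[k].round(1).tolist()) for k in range(1,n) if st[k,4]>8])
E
```

```text
t 19.25 pos [0.4534 0.2279 0.2714] F [-0.03  0.34  0.45] w 0.014
shift units [ 6.109 -0.754 -0.178] turn units [ 0.179  0.194 -0.027]
tool axes
 [[-0.02   0.003 -1.   ]
 [-0.003 -1.    -0.003]
 [-1.     0.003  0.02 ]]
pred pen ends side [[339.1, 239.8], [288.6, 230.9]] top [[248.7, 264.9], [250.0, 214.4]]
[([82, 154, 7, 4, 10], [84.7, 155.8]), ([120, 173, 14, 9, 51], [126.0, 177.2]), ([70, 181, 7, 7, 30], [73.1, 184.2]), ([207, 189, 4, 8, 22], [208.0, 192.1]), ([331, 236, 8, 6, 38], [334.1, 238.8])]
```

The cap in the side view at (334,239) agrees with the predicted cap end (339,240). Now lower and align.

>>> arm_command(delta_pos=[[0.5, -0.35, -0.18], [0.7, -0.35, 0], [0.7, 0, 0], [0.7, 0, 0], [0.7, 0, 0], [0.7, 0, 0], [0.7, 0, 0], [0.5, 0, 0], [0.3, 0, 0], [0, 0, 0]], rotation=[[0.1, 0.1, 0], [0.08, 0.09, 0], [0, 0, 0], [0, 0, 0], [0, 0, 0], [0, 0, 0], [0, 0, 0], [0, 0, 0], [0, 0, 0], [0, 0, 0]])

```text
clock: 20.35
position: [0.4626, 0.237, 0.1014]
tool_rot: [1.967, 1.562, -1.206]
force: [-0.1, -0.2, 0.3]
grip_width: 0.014
```

```bash
cat > chk.py <<'E'
from h import *
import sys
go([.455,.25,.088],0)
s=optics.grab_frame('side')[:,:,::-1];t=optics.grab_frame('top')[:,:,::-1]
cv2.imwrite('pics/sideF.png',s);cv2.imwrite('pics/topF.png',t)
p=monitor.observe()['position'];E=[p+[-.0305,0,.019],p+[.1035,0,.019]]
print('pred ends side',proj('side',E).round(1).tolist(),'top',proj('top',E).round(1).tolist())
h=cv2.cvtColor(s,cv2.COLOR_BGR2HSV);m=(((h[...,0]<8)|(h[...,0]>172))&(h[...,1]>110)).astype(np.uint8);m[:,:280]=0;m[:200]=0
y,x=np.nonzero(m);print('side red',x.min(),x.max(),y.min(),y.max())
# pixel columns/rows at cap
cv2.imwrite('pics/f.png',np.hstack([cv2.resize(s[190:330,240:400],None,fx=2.5,fy=4,interpolation=cv2.INTER_CUBIC),cv2.resize(t[180:320,200:330],None,fx=3,fy=4,interpolation=cv2.INTER_CUBIC)]))
E
python3 chk.py
```

```text
t 20.35 pos [0.4626 0.237  0.1014] F [-0.06 -0.24  0.34] w 0.014
shift units [ 0.444 -0.428  0.27 ] turn units [-0.149 -0.031 -0.077]
tool axes
 [[ 0.003 -0.031 -1.   ]
 [-0.008 -0.999  0.031]
 [-1.     0.008 -0.003]]
pred ends side [[334.0, 289.8], [287.5, 280.3]] top [[252.6, 260.7], [253.7, 215.6]]
side red 322 545 200 291
```

>>> arm_command(delta_pos=[[0.22, -0.22, 0.14], [0.22, -0.21, 0.13], [0, 0, 0], [0, 0, 0]], rotation=[[-0.15, 0, -0.08], [0, 0, 0], [0, 0, 0], [0, 0, 0]])

```text
clock: 20.85
position: [0.4556, 0.2525, 0.0902]
tool_rot: [-2.67, 1.562, 0.458]
force: [0.2, -0.1, -0.4]
grip_width: 0.0143
```

```bash
python3 chk.py
```

```text
t 20.85 pos [0.4556 0.2525 0.0902] F [ 0.18 -0.09 -0.44] w 0.0143
shift units [0.072 0.085 0.019] turn units [ 0.016 -0.071  0.036]
tool axes
 [[ 0.007 -0.014 -1.   ]
 [ 0.004 -1.     0.014]
 [-1.    -0.004 -0.007]]
pred ends side [[335.2, 297.3], [288.5, 287.6]] top [[248.1, 263.1], [249.2, 218.3]]
side red 320 548 203 298
```

View pics/f.png

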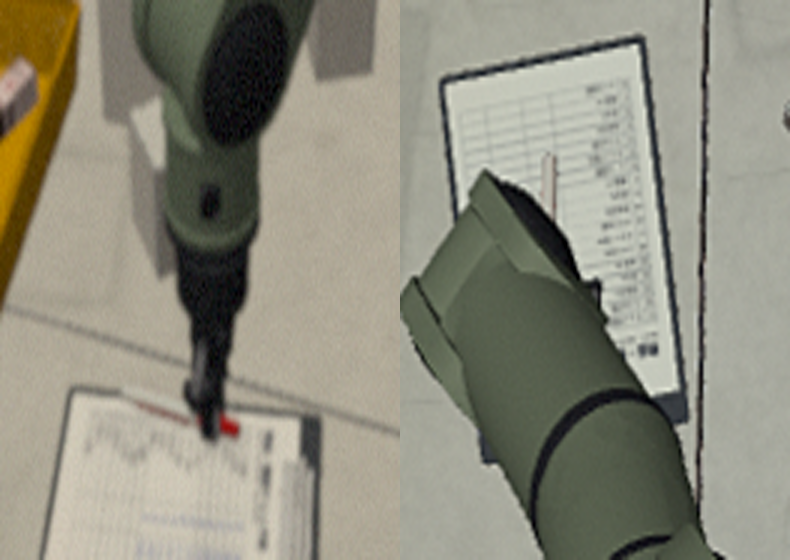

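The pen's far end in the top view is at (249.3,218), predicted (249.2,218.3). In the side view its ends are at (336,297.5) and (290,288), predicted (335,297) and (288.5,288). So it is level and centred at about (0.492, 0.2525, 0.109). Last check on the other things, then hand in.

>>> arm_command(delta_pos=[[0, 0.05, 0], [0, 0, 0], [0, 0, 0], [0, 0, 0], [0, 0, 0]], rotation=[[0, -0.07, 0.03], [0, 0, 0], [0, 0, 0], [0, 0, 0], [0, 0, 0]])

```text
clock: 21.45
position: [0.4562, 0.2504, 0.0907]
tool_rot: [-1.759, 1.57, 1.368]
force: [-0.1, -0.7, -0.5]
grip_width: 0.0136
```

```bash
python3 - <<'E'
from h import *
from workcell import bot
go([.455,.25,.088],0); print(np.abs(monitor.observe()['qd']).max())
t=optics.grab_frame('top')[:,:,::-1];a=cv2.imread('pics/top0.png')
d=cv2.absdiff(cv2.GaussianBlur(a,(3,3),0),cv2.GaussianBlur(t,(3,3),0)).max(2)
for n,(r0,r1,c0,c1) in dict(boxtop=(150,211,380,442),drawer=(212,252,385,440),roll=(183,212,455,487),bottle=(218,238,465,488),smallboxes=(185,240,325,380),other=(235,290,425,488),clipR=(185,240,262,300)).items():
    x=d[r0:r1,c0:c1];print(n,np.percentile(x,99),x.max(),(x>40).sum())
h=cv2.cvtColor(np.ascontiguousarray(t[205:255,385:440]),cv2.COLOR_BGR2HSV);m=(h[...,0]>95)&(h[...,0]<125)&(h[...,1]>50)
print('drawer rim row',[int(np.where(m[:,c-385])[0].max()+205) for c in (395,405,415,425,430)])
bot.job_done()
E
```

```text
t 21.45 pos [0.4562 0.2504 0.0907] F [-0.09 -0.69 -0.54] w 0.0136
shift units [0.089 0.014 0.04 ] turn units [ 0.006 -0.001  0.005]
tool axes
 [[ 0.    -0.015 -1.   ]
 [ 0.001 -1.     0.015]
 [-1.    -0.001 -0.   ]]
0.0016847446765372105
boxtop 13.0 22 0
drawer 112.0 123 764
roll 6.0 6 0
bottle 5.0 5 0
smallboxes 5.0 6 0
other 95.72000000000025 123 77
clipR 6.0 6 0
drawer rim row [244, 244, 244, 245, 245]
the job is handed in; nothing more can be done
```

The job is handed in at about 21.5 s of the 53 s allowed. I pulled the drawer out to its stop, then gripped the pen near its red cap. I sloped it about 22° cap-up over the drawer front, drew it out along its axis, lifted and levelled it, and held it over the clipboard.

**Last checks**
- **Pen:** still in the gripper, with its middle at about (0.492, 0.250), its centre line at z ≈ 0.110 and the tool vertical. In the last pictures viewed, just before a final 2 mm correction, its ends were within about 2 px of the level prediction.
- **Drawer:** its rim is at pixel row 244–245, matching the 244.4 expected at the 92 mm stop.
- **Box and bystanders:** the top view shows no change in the box top, label roll, bottle, nearest small box or the unobstructed part of the clipboard. A region holding the other small box did show 77 changed pixels. I put that down to the drawer's new edge inside it, without checking separately.
- **Tweezers:** seen in the drawer after the pull, but not viewed again at the end. I did not check the tally counter.

**What disagreed**
- **Fingertip height:** the tips stood roughly 15–25 mm higher than the tool data implied. The first hook passed over the rim without moving the drawer, and I mended it by going lower.
- **Grip width:** it read 13.6 mm on a 16–17 mm barrel, which I took as pad give. The pen did not slip.
- **Stop contact:** the pull ended with about 5–6 N on the box. Any shift was under about 1 mm.

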